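# Line up the galley tins along the fiddle rail

### The job

Line up the three tins in a straight, even row along the dark fiddle rail: one tin centred at each brass band, in any order, standing square to the rail with a short end against its front face. Slide them over the bench without lifting or tipping them, and leave the other kitchen things where they are.

Things in the scene. Friction and masses are not known exactly. Their poses are not given: they have to be found in the camera images.
- rail: Low dark hardwood fiddle rail fixed on the bench: a bar 400 mm long (y axis), 30 mm thick, 30 mm high. Origin at bench height, at the foot of the middle of its front face (the robot's side); x points level into the rail, square to that face; z up. Turned up to 0.15 rad. Three brass bands, 14 mm wide, cross its top and front: one at the middle, one 130 mm to either side.
- place_left (a point): Point at the foot of the rail's front face at the band towards the robot's left (rail y = +130 mm); axes as the rail's.
- place_middle (a point): Point at the foot of the rail's front face at the middle band (rail y = 0); axes as the rail's.
- place_right (a point): Point at the foot of the rail's front face at the band towards the robot's right (rail y = -130 mm); axes as the rail's.
- tin_red: Closed flat aluminium tin with a red lid: a plain block 100 mm long (x axis), 60 mm wide (y), 44 mm high, 0.18 to 0.35 kg, loose on the bench, lid up, ends alike. Origin at the centre of its underside. Starts 130 to 190 mm before the rail, up to 0.5 rad from square to it. One tin lies near the middle band's line, one 165 to 210 mm to each side; which is where varies.
- tin_blue: Closed flat aluminium tin with a blue lid: a plain block 100 mm long (x axis), 60 mm wide (y), 44 mm high, 0.18 to 0.35 kg, loose on the bench, lid up, ends alike. Origin at the centre of its underside. Starts 130 to 190 mm before the rail, up to 0.5 rad from square to it. One tin lies near the middle band's line, one 165 to 210 mm to each side; which is where varies.
- tin_yellow: Closed flat aluminium tin with a yellow lid: a plain block 100 mm long (x axis), 60 mm wide (y), 44 mm high, 0.18 to 0.35 kg, loose on the bench, lid up, ends alike. Origin at the centre of its underside. Starts 130 to 190 mm before the rail, up to 0.5 rad from square to it. One tin lies near the middle band's line, one 165 to 210 mm to each side; which is where varies.
- mortar: White stone mortar, a bowl 130 mm across and 85 mm high, standing loose behind the rail. Origin at the centre of its underside. Bystander.
- cup: Aluminium cup 76 mm across and 90 mm high, loose, on the robot's left of the tins. Origin at the centre of its underside. Bystander.
- canister: Clear acrylic canister with a white lid, 100 mm across, 166 mm high, loose, at the far right. Origin at the centre of its underside. Bystander.
- oil: Green glass bottle 64 mm across, 200 mm high, loose, at the far left. Origin at the centre of its underside. Bystander.
- pestle: Light hardwood pestle, 167 mm long, 34 mm thick, lying along its x axis in a shallow wooden tray (220 x 56 x 18 mm) on the robot's right of the tins. Origin below its middle. Bystander.
There are look-alikes about, which are no part of the job. What is shaped like the tin_red but white is not meant. What is shaped like the tin_yellow but white is not meant.

How it is judged:
At the end, for the whole second after the job is handed in: At each brass band stands one tin, flat on the bench, lid up and at rest: its centre within 12 mm of the band's middle along the rail, its long axis within 0.1 rad of square to the rail, and its end against the front face (centre 42 to 58 mm before the face, so at most about 8 mm of gap) (((x of tin_red in the frame of place_left between -0.058 and -0.042 m and y of tin_red in the frame of place_left between -0.012 and 0.012 m and angle between the x axis of tin_red and the x axis of place_left, either way round below 0.1 rad) or (x of tin_blue in the frame of place_left between -0.058 and -0.042 m and y of tin_blue in the frame of place_left between -0.012 and 0.012 m and angle between the x axis of tin_blue and the x axis of place_left, either way round below 0.1 rad) or (x of tin_yellow in the frame of place_left between -0.058 and -0.042 m and y of tin_yellow in the frame of place_left between -0.012 and 0.012 m and angle between the x axis of tin_yellow and the x axis of place_left, either way round below 0.1 rad)) and ((x of tin_red in the frame of place_middle between -0.058 and -0.042 m and y of tin_red in the frame of place_middle between -0.012 and 0.012 m and angle between the x axis of tin_red and the x axis of place_middle, either way round below 0.1 rad) or (x of tin_blue in the frame of place_middle between -0.058 and -0.042 m and y of tin_blue in the frame of place_middle between -0.012 and 0.012 m and angle between the x axis of tin_blue and the x axis of place_middle, either way round below 0.1 rad) or (x of tin_yellow in the frame of place_middle between -0.058 and -0.042 m and y of tin_yellow in the frame of place_middle between -0.012 and 0.012 m and angle between the x axis of tin_yellow and the x axis of place_middle, either way round below 0.1 rad)) and ((x of tin_red in the frame of place_right between -0.058 and -0.042 m and y of tin_red in the frame of place_right between -0.012 and 0.012 m and angle between the x axis of tin_red and the x axis of place_right, either way round below 0.1 rad) or (x of tin_blue in the frame of place_right between -0.058 and -0.042 m and y of tin_blue in the frame of place_right between -0.012 and 0.012 m and angle between the x axis of tin_blue and the x axis of place_right, either way round below 0.1 rad) or (x of tin_yellow in the frame of place_right between -0.058 and -0.042 m and y of tin_yellow in the frame of place_right between -0.012 and 0.012 m and angle between the x axis of tin_yellow and the x axis of place_right, either way round below 0.1 rad)) and height (world z) of each of tin_red, tin_blue, tin_yellow below 0.006 m and angle between each of tin_red, tin_blue, tin_yellow's own z axis and vertical below 0.08 rad and linear speed of each of tin_red, tin_blue, tin_yellow below 0.01 m/s); the robot touches nothing.
It fails at once if a tin is lifted more than 15 mm off the bench or tipped by more than 0.3 rad (height (world z) of any of tin_red, tin_blue, tin_yellow above 0.015 m or angle between any of tin_red, tin_blue, tin_yellow's own z axis and vertical above 0.3 rad).
It fails at once if the mortar, cup, canister, bottle or pestle is moved more than 20 mm (distance of any of mortar, cup, canister, oil, pestle from where it was at the start of the episode above 0.02 m).
It also fails if it takes over 56 s, if anything falls off the work surface, if the arm or the gripper's body presses on something with over 40 N, if the wrist force passes 120 N, or if a joint passes its speed limit or range.

### The arm

A 7-joint arm with a two-finger parallel gripper is mounted at the origin on the work surface. World frame = base frame: x ahead of the robot, y to its left, z up, the work surface at z = 0. Lengths are in m, angles in rad, forces in N, time in s.
With the tool pointing down it reaches from about 0.425 to 0.925 m from the base axis. Payload 6.8 kg.
Tool frame: the origin (TCP) lies midway between the tips of the shut fingers; the grasp point (between the pads) lies 19 mm behind it; z points along the fingers, y is the line along which they close (so a half turn about z gives the same grasp; the last joint's range is limited). The gripper opens to 88 mm and grips with 3 to 60 N. Pads are 20 mm wide; open, the fingers measure 115 mm over their backs; the gripper's body (75 mm by 178 mm) begins 61 mm behind the grasp point.
Start: joints at [1.01, 0.477, 0.022, 1.555, -0.011, 1.109, -0.083], TCP at [0.295, -0.607, 0.223] pointing down, gripper open.
Joint ranges: [-2.96, 2.96], [-0.34, 2.1], [-1.41, 1.46], [0.24, 2.44], [-1.37, 4.51], [0.17, 1.92], [-2.96, 2.96]. Speed limits (rad/s): [2.39, 2.39, 3.14, 3.14, 3.14, 3.14, 3.14].

### API

Orientations are given as a 3x3 rotation matrix whose columns are the frame's x, y, z axes.
In Python, from station import ctrl gives the robot as it stands.
- The arm moves only by the tool arm_command, never from a script. Its argument "series" is a list that holds one entry, the list of rows, each a list of 5 numbers: the opening, from -1 (shut) to 1 (fully open), then the shift along the tool's x, y, z as a fraction of full scale, then the turn about the tool's z as a fraction of full scale. In form: [[[hand, x, y, z, turn], ...]]. A call has 1 to 10 rows; each row shifts and turns the commanded pose from where the row before left it, along the tool's axes as they then stand; what a row does not reach is not made up. Full scale, the value 1, is 1000 mm for a shift and 5 degrees for a turn. A row lasts 1/12 s, in which the tool goes at most 41.7 mm and 7.16 degrees, less where a joint would pass 70% of its speed; a pose out of reach is approached as far as the arm can. A call with a number of a shift or a turn outside -1 to 1 is refused whole. A call with a gripper value outside its range is refused whole. The fingers move at their own pace and stop on an object; the grip force is fixed at half the most. Time passes only in rows, so rows that do not move let the fingers close. It gives the time, the measured TCP pose, the force, the opening and the grip force at its end, in the units of the state.
- ctrl.state(): the state, without advancing time (a new reading comes with each control period).
- ctrl.capture(name): name is "scene" or "top" or "wrist"; returns the picture (384x512x3 uint8, red, green, blue); there is no depth.
- ctrl.get_calibration(name): a dict with "camera_matrix" (3x3 intrinsics, pixels), "R" (3x3) and "t" (3): a world point X has camera coordinates R X + t; the wrist camera has in their place "T_tool_cam" (4x4, takes a point from camera to tool coordinates, whose origin is the TCP and whose axes are the flange's). Camera axes: x right, y down, z forward; pixel columns grow to the right and rows downward; lengths in m; the calibration is good to about 2 mm. A picture is of the moment at which its call begins: read the wrist's pose just before it. get_calibration takes no time and is no camera call.
- ctrl.hand_in(): hands the job in; it is judged then, once.
Trained networks look in the newest picture that a camera, given by its name, has taken for a name from the list of things; names that differ only in an ending like _2 or _b are one class to them, and where a whole thing is asked for, a point or a joint stands for the part that bears it (a point fixed in the world has none). Each returns a list of dicts, best first, with "score" (0 to 1); they miss things now and then, are a little off and sometimes report something else, mostly with a low value. They report only what shows in the picture. A call takes as long as a camera call. They do not tell look-alikes from the thing itself.
- ctrl.search_frame(camera, name): "location" ([x, y, z] in m, in the coordinates of the camera as it stood for that picture, good to about 4 mm: the middle of the surface that is visible of it).
The state is a dict: "clock": time; "joint_pos": joint angles; "joint_vel": joint speeds; "joint_torque": joint torques, N m; "ee_pos": TCP position; "tool_rot": TCP orientation; "force": force on the tool from outside, world axes, zero at the start; "torque": the same for the moment, N m; "finger_gap": finger opening in m; "gripper_force": force on a finger pad.
Only numpy, scipy, OpenCV 4.12 (cv2) and the standard library are available. Lean on these libraries where they do the work, as an engineer would, in place of code of your own. Each camera call takes 0.05 s, during which the arm holds its last target. There are 200 camera calls.

## Working session

There is one attempt and no reset: what is moved stays moved. The work goes in short steps, Python scripts to look and compute and a tool call to move; the robot and the scene stay as the last step left them, time stands still between calls to the robot, and variables do not carry over. Pictures are saved under pics/ and viewed, at most 10 in all, crops included, and the job is handed in when it is done.

Besides the shell and the picture viewer there is one more tool, called as a command line: name --argument value ..., lists and objects as JSON in quotes. arm_command: Moves the arm, as the interface text tells. Its arguments: {"type":"object","properties":{"series":{"type":"array","items":{"type":"array","items":{"type":"array","items":{"type":"number","minimum":-1,"maximum":1}}}}},"required":["series"]}

```bash
mkdir -p pics; ls
python3 - <<'E'
from station import ctrl
import cv2,numpy as np
s=ctrl.state();print(s['clock'],s['ee_pos'],np.round(s['tool_rot'],3).tolist(),s['finger_gap'])
for c in('top','scene'):
    im=ctrl.capture(c);cv2.imwrite(f'pics/{c}0.png',im[:,:,::-1])
    k=ctrl.get_calibration(c);print(c,{a:np.round(b,4).tolist() for a,b in k.items() if a in('camera_matrix','R','t')})
    for n in('tin_red','tin_blue','tin_yellow','rail','cup','pestle','mortar','canister','oil'):
        for d in ctrl.search_frame(c,n)[:3]:
            print(n,round(d['score'],2),np.round(np.array(k['R']).T@(np.array(d['location'])-k['t']),3))
E
```

```text
pics
0.0 [ 0.29507029 -0.60641756  0.22166935] [[0.899, 0.438, -0.001], [0.438, -0.899, 0.002], [-0.0, -0.002, -1.0]] 0.08763749618788219
top {'camera_matrix': [[436.0601, 0.0, 255.5357], [0.0, 436.0601, 192.8101], [0.0, 0.0, 1.0]], 'R': [[0.0092, -1.0, -0.0], [-0.9884, -0.009, -0.1514], [0.1514, 0.0014, -0.9885]], 't': [0.0001, 0.5338, 1.2828]}
tin_red 0.74 [ 0.438 -0.155  0.044]
tin_red 0.63 [ 0.457 -0.292  0.043]
tin_blue 0.67 [0.438 0.249 0.044]
tin_yellow 0.82 [0.299 0.175 0.041]
tin_yellow 0.73 [0.458 0.045 0.044]
tin_yellow 0.35 [0.641 0.041 0.031]
rail 0.9 [0.64  0.04  0.034]
cup 0.91 [0.564 0.448 0.051]
mortar 0.7 [0.808 0.115 0.063]
canister 0.93 [ 0.66  -0.415  0.149]
oil 0.67 [0.677 0.4   0.127]
scene {'camera_matrix': [[439.307, 0.0, 262.9486], [0.0, 439.307, 195.6898], [0.0, 0.0, 1.0]], 'R': [[0.1276, 0.9917, -0.0128], [0.8037, -0.111, -0.5846], [-0.5812, 0.0643, -0.8112]], 't': [-0.0668, -0.4378, 1.7328]}
tin_red 0.92 [ 0.461 -0.155  0.044]
tin_red 0.75 [ 0.479 -0.299  0.041]
tin_blue 0.91 [0.459 0.249 0.047]
tin_yellow 0.64 [0.471 0.038 0.047]
tin_yellow 0.59 [0.318 0.167 0.042]
tin_yellow 0.52 [0.654 0.035 0.031]
rail 0.8 [0.652 0.038 0.03 ]
cup 0.76 [0.561 0.43  0.061]
pestle 0.81 [ 0.443 -0.451  0.03 ]
pestle 0.23 [ 0.701 -0.415  0.142]
mortar 0.95 [0.779 0.117 0.062]
canister 0.59 [ 0.702 -0.418  0.142]
oil 0.74 [0.701 0.393 0.112]
oil 0.74 [ 0.701 -0.416  0.142]
oil 0.33 [0.459 0.247 0.047]
```

View pics/top0.png

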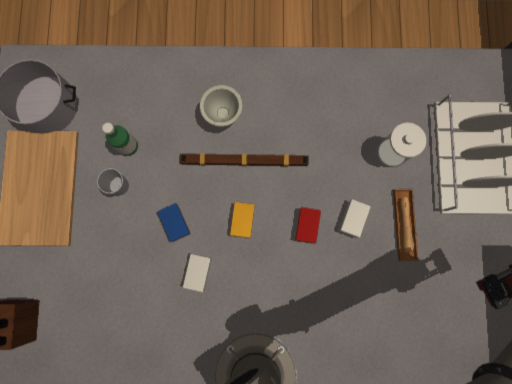

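View pics/scene0.png

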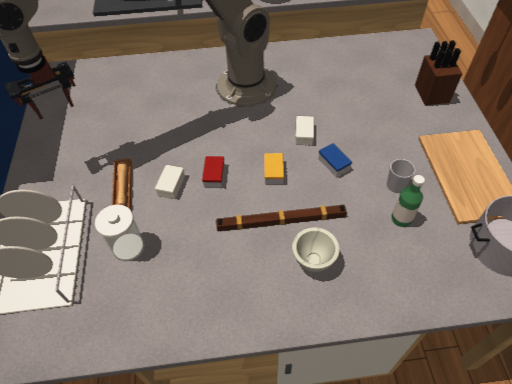

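```bash
cat > h.py <<'E'
from station import ctrl
import cv2,numpy as np
def cal(c):
    k=ctrl.get_calibration(c);K=np.array(k['camera_matrix'])
    if c=='wrist':
        s=ctrl.state();T=np.eye(4);T[:3,:3]=s['tool_rot'];T[:3,3]=s['ee_pos']
        M=np.linalg.inv(T@np.array(k['T_tool_cam']));return K,M[:3,:3],M[:3,3]
    return K,np.array(k['R']),np.array(k['t'])
def proj(C,X): 
    K,R,t=C;p=K@(R@np.array(X)+t);return p[:2]/p[2]
def unproj(C,uv,z):
    K,R,t=C;uv=np.atleast_2d(np.array(uv,float));r=np.c_[uv,np.ones(len(uv))]@np.linalg.inv(K).T@R
    o=-R.T@t;return o[:2]+r[:,:2]*((z-o[2])/r[:,2])[:,None]
def masks(im):
    h=cv2.cvtColor(im,cv2.COLOR_RGB2HSV);H,S,V=[h[...,i].astype(int) for i in range(3)]
    return {'red':((H<6)|(H>172))&(S>180)&(V>60),'yellow':(H>15)&(H<28)&(S>170)&(V>150),'blue':(H>100)&(H<125)&(S>120)&(V>50)}
def tins(c,im=None,C=None,near={}):
    C=C or cal(c);im=ctrl.capture(c) if im is None else im;out={}
    for n,m in masks(im).items():
        N,l,st,_=cv2.connectedComponentsWithStats(m.astype(np.uint8))
        best=None
        for i in range(1,N):
            if st[i,4]<60: continue
            pts=np.argwhere(l==i)[:,::-1]
            P=unproj(C,pts,.044)
            if not(.3<P[:,0].mean()<.75 and abs(P[:,1].mean())<.36): continue
            if best is None or len(P)>len(best): best=P
        if best is None: continue
        r=cv2.minAreaRect((best*1000).astype(np.float32));(x,y),(w,h),a=r
        cov=np.cov(best.T);w_,v=np.linalg.eigh(cov);ax=v[:,1]*np.sign(v[0,1])
        out[n]=(np.round(best.mean(0),4),round(float(np.arctan2(ax[1],ax[0])),3),(round(max(w,h)),round(min(w,h))),len(best))
    return out
E
python3 - <<'E'
from h import *
s=ctrl.state()
for c in('top','scene'):
    im=cv2.imread(f'pics/{c}0.png')[:,:,::-1].copy();C=cal(c)
    print(c,tins(c,im),'TCP',proj(C,s['ee_pos']),'base',proj(C,[0,0,0]))
    h=cv2.cvtColor(im,cv2.COLOR_RGB2HSV);m=((h[...,1]>120)&((h[...,0]<14)|(h[...,0]>170))&(h[...,2]<110)).astype(np.uint8)
    P0=proj(C,[.65,.04,.03]).astype(int);w=np.zeros_like(m);w[P0[1]-30:P0[1]+30,P0[0]-85:P0[0]+85]=1
    m=cv2.morphologyEx(m*w,cv2.MORPH_CLOSE,np.ones((9,9)));N,l,st,_=cv2.connectedComponentsWithStats(m);i=1+st[1:,4].argmax()
    P=unproj(C,np.argwhere(l==i)[:,::-1],.03)*1000;print('rail',cv2.minAreaRect(P.astype(np.float32)),P.mean(0))
    b=((h[...,0]>10)&(h[...,0]<26)&(h[...,1]>130)&(h[...,2]>110)).astype(np.uint8)*cv2.dilate((l==i).astype(np.uint8),np.ones((3,3)))
    N,l2,st,ce=cv2.connectedComponentsWithStats(b)
    for j in range(1,N):
        if st[j,4]>8: print('band',ce[j].round(1),st[j,4],unproj(C,ce[j],.03).round(4))
ti=cv2.imread('pics/top0.png')[230:380,380:512];sc=cv2.imread('pics/scene0.png')[0:190,0:130]
cv2.imwrite('pics/g.png',np.hstack([cv2.resize(ti,(396,450)),cv2.resize(sc,(390,450*1))]))
E
```

```text
top {'red': (array([ 0.4373, -0.1521]), -0.17, (99, 59), 651), 'yellow': (array([0.4519, 0.045 ]), -0.122, (98, 60), 651), 'blue': (array([0.4418, 0.2513]), 0.459, (99, 60), 662)} TCP [495.82849639 276.99754615] base [255.57282073 374.24314626]
rail ((639.367431640625, 43.31575012207031), (28.52274513244629, 393.7641296386719), 0.5242418646812439) [639.36285003  42.94498627]
band [201.9 158.3] 48 [[0.6419 0.1721]]
band [243.9 158.6] 47 [[0.6421 0.0421]]
band [286.  159.5] 50 [[ 0.6405 -0.0883]]
scene {'red': (array([ 0.4477, -0.1538]), -0.164, (101, 60), 453), 'yellow': (array([0.4602, 0.044 ]), -0.075, (98, 58), 431), 'blue': (array([0.4513, 0.2491]), 0.418, (103, 62), 452)} TCP [ 55.33975193 109.48791077] base [246.00768808  84.70957323]
rail ((654.0340576171875, 40.609161376953125), (393.0187683105469, 41.94081497192383), 89.76033782958984) [654.18311347  38.52852547]
band [323.3 210.4] 46 [[0.646 0.171]]
band [281.2 215.2] 46 [[0.6461 0.0406]]
band [238.5 219.8] 51 [[ 0.6447 -0.0896]]
```

View pics/g.png

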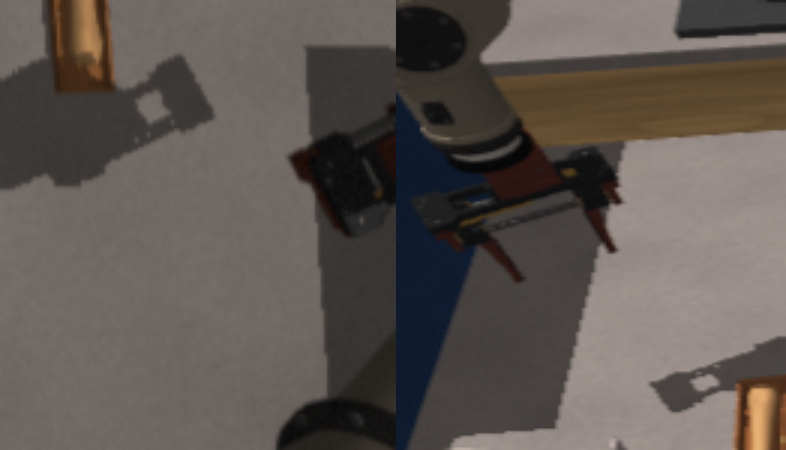

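arm_command --series '[[[1,0,0,-0.016,1],[1,0,0,-0.016,1],[1,0,0,-0.016,1],[1,0,0,-0.016,1],[1,0,0,-0.016,1.0],[1,0.0125,-0.037,0,0],[1,0.0125,-0.037,0,0],[1,0.0125,-0.037,0,0],[1,0.0125,-0.037,0,0],[1,0.0125,-0.037,0,0]]]'

```text
clock: 1.83
ee_pos: [0.355, -0.4192, 0.3028]
tool_rot: [[1.0, 0.016, 0.0], [0.016, -1.0, -0.0], [0.0, 0.0, -1.0]]
force: [-0.5, 0.3, 0.3]
finger_gap: 0.0879
gripper_force: 0.0
```

arm_command --series '[[[1,0.0125,-0.037,0,0.2],[1,0.0125,-0.037,0,0],[1,0.0125,-0.037,0,0],[1,0.0125,-0.037,0,0],[1,0.0125,-0.037,0,0],[1,0.0125,-0.037,0,0],[1,0.0125,-0.037,0,0],[1,0.0125,-0.037,0,0],[1,0.0125,-0.037,0,0],[1,0.0125,-0.037,0,0]]]'

```text
clock: 2.67
ee_pos: [0.4797, -0.0491, 0.303]
tool_rot: [[1.0, -0.001, 0.001], [-0.001, -1.0, -0.0], [0.001, 0.0, -1.0]]
force: [0.9, -0.4, -1.2]
finger_gap: 0.0875
gripper_force: 0.0
```

Run:
```python
from h import *
s=ctrl.state();print(s['clock'],s['ee_pos'],np.round(s['tool_rot'],3).tolist(),s['force'])
C=cal('wrist');im=ctrl.capture('wrist');cv2.imwrite('pics/w1.png',im[:,:,::-1])
print(np.round(ctrl.get_calibration('wrist')['T_tool_cam'],3).tolist())
print(tins('wrist',im,C))
top=ctrl.capture('top');sc=ctrl.capture('scene')
y=np.array(s['tool_rot'])[:,1]
for n,i in(('top',top),('scene',sc)):
    D=cal(n);print(n,[proj(D,s['ee_pos']+y*k).round(1) for k in(-.044,0,.044)])
    p=proj(D,s['ee_pos']).astype(int);cv2.imwrite(f'pics/{n}1c.png',cv2.resize(i[p[1]-30:p[1]+30,p[0]-40:p[0]+40,::-1],None,fx=5,fy=5,interpolation=0))
    print(p-[40,30])
a=[cv2.imread(f'pics/{n}1c.png') for n in('top','scene')];cv2.imwrite('pics/c1.png',np.hstack(a))
```

```text
2.6667 [ 0.4797118  -0.04907671  0.30304038] [[1.0, -0.001, 0.001], [-0.001, -1.0, -0.0], [0.001, 0.0, -1.0]] [ 0.85616295 -0.42229116 -1.20025643]
[[-0.001, -0.967, -0.256, 0.07], [1.0, -0.001, -0.0, -0.0], [0.0, -0.256, 0.967, -0.164], [0.0, 0.0, 0.0, 1.0]]
{'red': (array([ 0.4409, -0.1531]), -0.199, (99, 60), 2140), 'yellow': (array([0.4336, 0.0455]), -0.923, (64, 61), 1303), 'blue': (array([0.4452, 0.2489]), 0.448, (99, 65), 2364)}
top [array([259.5, 198.5]), array([277.7, 198.7]), array([295.8, 198.8])]
[237 168]
scene [array([257.7, 112.5]), array([241.7, 114.1]), array([225.7, 115.6])]
[201  84]
```

View pics/w1.png

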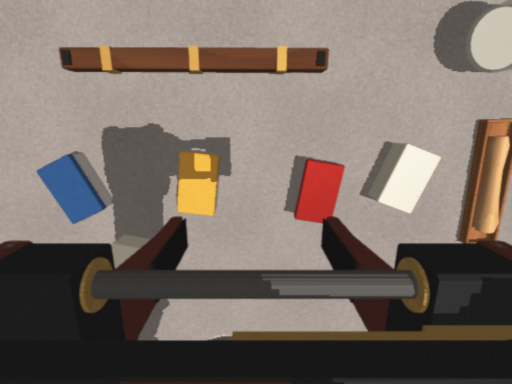

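View pics/c1.png

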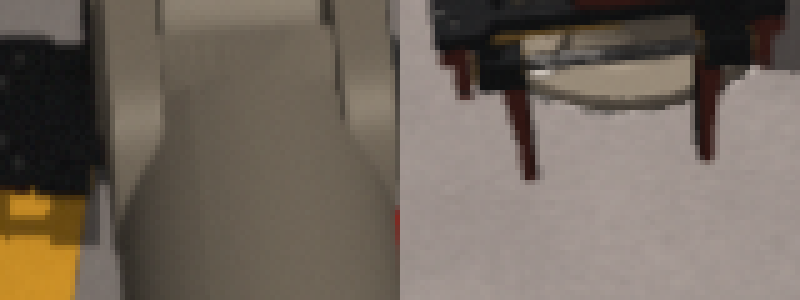

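```bash
cat >> h.py <<'E'
def rail(im,C,cols=(75,318),rows=(25,100)):
    g=cv2.cvtColor(im,cv2.COLOR_RGB2HSV);sat=g[...,1].astype(int)
    P=[]
    for u in range(*cols):
        r=np.where(sat[rows[0]:rows[1],u]>100)[0]
        if len(r)>3: P.append((u,rows[0]+r.max()+.5,rows[0]+r.min()-.5))
    P=np.array(P);F=unproj(C,P[:,:2],0);T=unproj(C,P[:,[0,2]],.03)
    o=[]
    for Q in(F,T):
        k=np.polyfit(Q[:,1],Q[:,0],1)
        for _ in range(3):
            e=Q[:,0]-np.polyval(k,Q[:,1]);k=np.polyfit(Q[abs(e)<.003,1],Q[abs(e)<.003,0],1)
        o.append(k)
    b=((g[...,0]>12)&(g[...,0]<26)&(g[...,1]>120)&(g[...,2]>130)).astype(np.uint8);b[:rows[0]]=0;b[rows[1]:]=0
    N,l,st,ce=cv2.connectedComponentsWithStats(b)
    B=[unproj(C,ce[j],.03)[0] for j in range(1,N) if st[j,4]>40]
    return o,np.array(B)
E
python3 - <<'E'
from h import *
C=cal('wrist');im=cv2.imread('pics/w1.png')[:,:,::-1].copy()
(f,t),B=rail(im,C)
print('foot x=%.4f at y=.04 slope %.4f; back top x=%.4f slope %.4f'%(np.polyval(f,.04),f[0],np.polyval(t,.04),t[0]));print(B.round(4))
for n,m in masks(im).items():
    m=cv2.morphologyEx(m.astype(np.uint8),cv2.MORPH_OPEN,np.ones((3,3)));N,l,st,_=cv2.connectedComponentsWithStats(m);i=1+st[1:,4].argmax()
    P=unproj(C,np.argwhere(l==i)[:,::-1],.044)*1000;print(n,cv2.minAreaRect(P.astype(np.float32)))
E
```

```text
foot x=0.6284 at y=.04 slope 0.0005; back top x=0.6555 slope 0.0008
[[ 0.641   0.1751]
 [ 0.6412  0.0441]
 [ 0.6422 -0.0873]]
red ((439.7023010253906, -151.84339904785156), (60.3010139465332, 99.3095474243164), 81.033935546875)
yellow ((434.5901184082031, 47.013427734375), (60.644039154052734, 63.5046501159668), 83.5597915649414)
blue ((442.2879943847656, 249.9990692138672), (99.48126220703125, 65.08168029785156), 25.944063186645508)
```

arm_command --series '[[[1,-0.0134,0.0343,0.015,0],[1,-0.0134,0.0343,0.015,0],[1,-0.0134,0.0343,0.015,0],[1,0,0,0.035,0.92],[1,0,0,0.035,0.92],[1,0,0,0.038,0],[1,0,0,0.038,0],[1,0,0,0.038,0],[1,0,0,0.038,0],[1,0,0,0.024,0]]]'

```text
clock: 3.65
ee_pos: [0.4369, -0.1551, 0.0088]
tool_rot: [[0.987, -0.163, -0.003], [-0.163, -0.987, -0.0], [-0.003, 0.001, -1.0]]
force: [0.4, 0.7, 0.8]
finger_gap: 0.0879
gripper_force: 0.0
```

arm_command --series '[[[-1,0,0,0,0],[-1,0,0,0,0],[-1,0,0,0,0],[-1,0,0,0,0],[-1,0,0,0,0],[-1,0,0,0,0]]]'

```text
clock: 4.15
ee_pos: [0.4406, -0.1546, 0.0135]
tool_rot: [[0.987, -0.161, 0.003], [-0.161, -0.987, -0.001], [0.004, 0.001, -1.0]]
force: [-1.8, -0.7, 8.3]
finger_gap: 0.0599
gripper_force: 30.0
```

Run:
```python
from h import *
s=ctrl.state();print(s['clock'],s['ee_pos'],np.arctan2(s['tool_rot'][1][0],s['tool_rot'][0][0]))
C=cal('wrist');im=ctrl.capture('wrist');cv2.imwrite('pics/w2.png',im[:,:,::-1])
```

```text
4.15 [ 0.4405844  -0.15463167  0.01350876] -0.16217742323829684
```

View pics/w2.png

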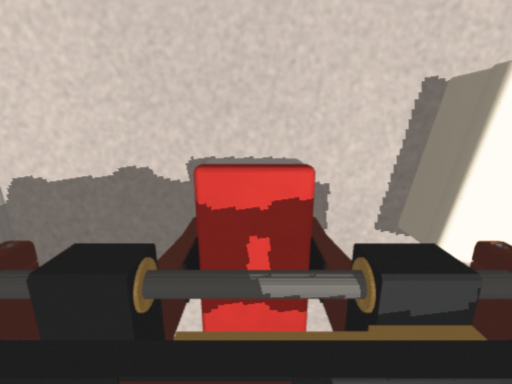

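arm_command --series '[[[-1,0,0,0,-0.47],[-1,0,0,0,-0.46],[-1,0,0,0,-0.46],[-1,0,0,0,-0.46],[-1,0.0175,-0.0112,0,0],[-1,0.0175,-0.0112,0,0],[-1,0.0175,-0.0112,0,0],[-1,0.0175,-0.0112,0,0],[-1,0.0175,-0.0112,0,0],[-1,0.0175,-0.0112,0,0]]]'

```text
clock: 5.03
ee_pos: [0.5431, -0.0883, 0.0131]
tool_rot: [[1.0, -0.002, -0.003], [-0.002, -1.0, -0.003], [-0.003, 0.003, -1.0]]
force: [-5.4, -3.6, 8.3]
finger_gap: 0.0596
gripper_force: 30.0
```

Run:
```python
from h import *
s=ctrl.state();print(s['clock'],s['ee_pos'],np.arctan2(s['tool_rot'][1][0],s['tool_rot'][0][0]),s['force'])
C=cal('wrist');im=ctrl.capture('wrist');cv2.imwrite('pics/w3.png',im[:,:,::-1])
m=masks(im)['red'];r=np.where(m[:,250])[0];print('front edge x',[unproj(C,[u,np.where(m[:,u])[0].min()-.5],.044)[0].round(4) for u in(220,255,290)])
```

```text
5.0333 [ 0.54314429 -0.08826682  0.01308068] -0.0018496745354935281 [-5.38551393 -3.58370073  8.25367069]
front edge x [array([ 0.5916, -0.0708]), array([ 0.5916, -0.0882]), array([ 0.5915, -0.1057])]
```

View pics/w3.png

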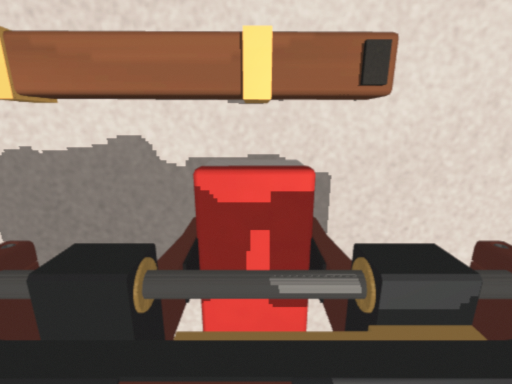

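arm_command --series '[[[-1,0.01,0,0,0],[-1,0.01,0,0,0],[-1,0.008,0,0,0],[-1,0.004,0,0,0],[-1,0,0,0,0]]]'

```text
clock: 5.5
ee_pos: [0.5752, -0.0871, 0.0128]
tool_rot: [[1.0, -0.0, -0.002], [-0.0, -1.0, -0.0], [-0.002, 0.0, -1.0]]
force: [-3.9, 0.1, 8.5]
finger_gap: 0.06
gripper_force: 30.0
```

arm_command --series '[[[-1,0.002,0,0,0],[-1,0.002,0,0,0],[-1,0,0,0,0]]]'

```text
clock: 5.75
ee_pos: [0.5781, -0.0873, 0.0128]
tool_rot: [[1.0, -0.001, -0.003], [-0.001, -1.0, -0.001], [-0.003, 0.001, -1.0]]
force: [-7.0, 0.5, 10.1]
finger_gap: 0.0598
gripper_force: 30.0
```

arm_command --series '[[[-1,0.002,0,0,0],[-1,0,0,0,0]]]'

```text
clock: 5.92
ee_pos: [0.5799, -0.0874, 0.0128]
tool_rot: [[1.0, -0.001, -0.004], [-0.001, -1.0, -0.001], [-0.004, 0.001, -1.0]]
force: [-7.3, 0.7, 11.0]
finger_gap: 0.0597
gripper_force: 30.0
```

Run:
```python
from h import *
s=ctrl.state();C=cal('wrist');im=ctrl.capture('wrist');cv2.imwrite('pics/w4.png',im[60:220,150:360,::-1].repeat(3,0).repeat(3,1))
m=masks(im)['red'];print('front edge x',[unproj(C,[u,np.where(m[:,u])[0].min()-.5],.044)[0].round(4) for u in(220,255,290)])
```

```text
front edge x [array([ 0.6274, -0.0699]), array([ 0.6279, -0.0874]), array([ 0.6274, -0.1049])]
```

View pics/w4.png

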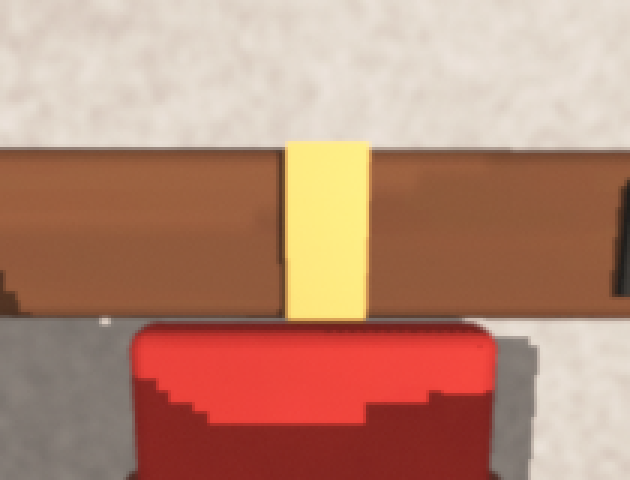

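arm_command --series '[[[-1,0.002,0,0,0],[-1,0.002,0,0,0],[-1,0,0,0,0]]]'

```text
clock: 6.22
ee_pos: [0.5807, -0.0875, 0.0126]
tool_rot: [[1.0, -0.001, -0.01], [-0.001, -1.0, -0.001], [-0.01, 0.001, -1.0]]
force: [-16.9, -0.0, 20.9]
finger_gap: 0.0598
gripper_force: 30.0
```

arm_command --series '[[[-1,-0.002,0,0,0],[1,0,0,0,0],[1,0,0,0,0],[1,0,0,0,0],[1,0,0,-0.03,0],[1,0,0,-0.035,0],[1,0,0,-0.035,0],[1,-0.032,-0.0333,0,0],[1,-0.032,-0.0333,0,0],[1,-0.032,-0.0333,0,0]]]'

```text
clock: 7.05
ee_pos: [0.4976, 0.0041, 0.1125]
tool_rot: [[1.0, -0.002, 0.003], [-0.002, -1.0, 0.0], [0.003, -0.0, -1.0]]
force: [0.7, 1.4, 0.0]
finger_gap: 0.0878
gripper_force: 0.0
```

Run:
```python
from h import *
s=ctrl.state();print(s['clock'],s['ee_pos'],s['finger_gap'])
C=cal('wrist');im=ctrl.capture('wrist');cv2.imwrite('pics/w5.png',im[:,:,::-1])
for n,m in masks(im).items():
    m=cv2.morphologyEx(m.astype(np.uint8),cv2.MORPH_OPEN,np.ones((3,3)));N,l,st,_=cv2.connectedComponentsWithStats(m)
    for i in range(1,N):
        if st[i,4]>200:
            P=unproj(C,np.argwhere(l==i)[:,::-1],.044)*1000;print(n,np.round(cv2.boxPoints(cv2.minAreaRect(P.astype(np.float32)))).tolist())
print('top',tins('top'))
```

```text
7.05 [0.49756339 0.00409101 0.11252797] 0.08781179420403243
red [[526.0, -118.0], [626.0, -118.0], [626.0, -55.0], [527.0, -54.0]]
yellow [[423.0, 17.0], [499.0, 8.0], [506.0, 68.0], [430.0, 77.0]]
blue [[453.0, 220.0], [492.0, 211.0], [498.0, 235.0], [459.0, 244.0]]
top {'red': (array([ 0.5856, -0.0883]), 0.278, (99, 58), 490), 'yellow': (array([0.4315, 0.0615]), 0.129, (64, 40), 215), 'blue': (array([0.442 , 0.2514]), 0.452, (99, 60), 665)}
```

arm_command --series '[[[1,-0.0325,-0.032,0,0],[1,0,0,0,0.7],[1,0,0,0.02,0.68],[1,0,0,0,0]]]'

```text
clock: 7.48
ee_pos: [0.467, 0.0326, 0.0901]
tool_rot: [[0.993, -0.122, -0.002], [-0.122, -0.993, -0.0], [-0.002, 0.001, -1.0]]
force: [-0.6, -0.2, 0.4]
finger_gap: 0.0875
gripper_force: 0.0
```

arm_command --series '[[[1,-0.0152,-0.0102,0,0],[1,0,0,0.026,0],[1,0,0,0.026,0],[1,0,0,0.026,0],[-1,0,0,0,0],[-1,0,0,0,0],[-1,0,0,0,0],[-1,0,0,0,0],[-1,0,0,0,0],[-1,0,0,0,0]]]'

```text
clock: 8.32
ee_pos: [0.4553, 0.0445, 0.0151]
tool_rot: [[0.993, -0.121, 0.003], [-0.121, -0.993, -0.0], [0.003, -0.0, -1.0]]
force: [-0.8, -1.4, 9.0]
finger_gap: 0.0599
gripper_force: 30.0
```

arm_command --series '[[[-1,0,0,0,-0.46],[-1,0,0,0,-0.46],[-1,0,0,0,-0.46],[-1,0.017,0.0003,0,0],[-1,0.017,0.0003,0,0],[-1,0.017,0.0003,0,0],[-1,0.017,0.0003,0,0],[-1,0.017,0.0003,0,0],[-1,0.017,0.0003,0,0],[-1,0.01,0,0,0]]]'

```text
clock: 9.15
ee_pos: [0.5666, 0.0427, 0.0145]
tool_rot: [[1.0, -0.0, -0.001], [-0.0, -1.0, -0.0], [-0.001, 0.0, -1.0]]
force: [-2.4, -1.2, 3.2]
finger_gap: 0.06
gripper_force: 30.0
```

arm_command --series '[[[-1,0.006,0,0,0],[-1,0.003,0,0,0],[-1,0,0,0,0]]]'

```text
clock: 9.4
ee_pos: [0.5737, 0.0429, 0.0145]
tool_rot: [[1.0, -0.0, -0.003], [-0.0, -1.0, -0.001], [-0.003, 0.001, -1.0]]
force: [-6.1, -0.9, 10.6]
finger_gap: 0.0598
gripper_force: 30.0
```

arm_command --series '[[[-1,0.003,0,0,0],[-1,0.002,0,0,0],[-1,0.002,0,0,0],[-1,0,0,0,0]]]'

```text
clock: 9.73
ee_pos: [0.5805, 0.043, 0.0145]
tool_rot: [[1.0, 0.0, -0.003], [0.0, -1.0, -0.001], [-0.003, 0.001, -1.0]]
force: [-6.7, 0.7, 9.9]
finger_gap: 0.0599
gripper_force: 30.0
```

Run:
```python
from h import *
s=ctrl.state();C=cal('wrist');im=ctrl.capture('wrist');cv2.imwrite('pics/w6.png',im[:,:,::-1])
m=masks(im)['yellow'];m[:155]=0;print('front edge',[unproj(C,[u,np.where(m[:,u])[0].min()-.5],.044)[0].round(4) for u in(220,240,270,290)])
```

```text
front edge [array([0.6282, 0.0607]), array([0.6282, 0.0506]), array([0.6277, 0.0355]), array([0.6277, 0.0254])]
```

View pics/w6.png

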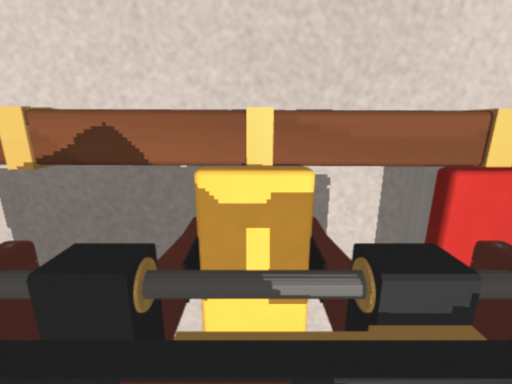

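arm_command --series '[[[-1,0,0.002,0,0],[-1,0.002,0,0,0],[-1,0.002,0,0,0],[-1,0,0,0,0]]]'

```text
clock: 10.12
ee_pos: [0.5813, 0.0424, 0.0143]
tool_rot: [[1.0, 0.001, -0.008], [0.001, -1.0, 0.0], [-0.008, -0.0, -1.0]]
force: [-16.6, 3.1, 18.2]
finger_gap: 0.0598
gripper_force: 30.0
```

arm_command --series '[[[-1,-0.002,0,0,0],[1,0,0,0,0],[1,0,0,0,0],[1,0,0,0,0],[1,0,0,-0.03,0],[1,0,0,-0.036,0],[1,0,0,-0.036,0],[1,-0.0196,-0.0297,0,0],[1,-0.0196,-0.0297,0,0],[1,-0.0196,-0.0297,0,0]]]'

```text
clock: 10.95
ee_pos: [0.5258, 0.1304, 0.1167]
tool_rot: [[1.0, -0.003, 0.003], [-0.003, -1.0, 0.001], [0.003, -0.001, -1.0]]
force: [0.6, 1.3, 0.3]
finger_gap: 0.088
gripper_force: 0.0
```

arm_command --series '[[[1,-0.0196,-0.0297,0,0],[1,-0.0196,-0.0297,0,0],[1,-0.0196,-0.0297,0,0],[1,-0.0196,-0.0297,0,0],[1,0,0,0,-0.9],[1,0,0,0,-0.9],[1,0,0,0,-0.9],[1,0,0,0,-0.9],[1,0,0,0,-0.9],[1,0,0,0,-0.66]]]'

```text
clock: 11.78
ee_pos: [0.4474, 0.2489, 0.1158]
tool_rot: [[0.899, 0.438, 0.001], [0.438, -0.899, 0.0], [0.001, -0.0, -1.0]]
force: [0.1, 0.1, -0.1]
finger_gap: 0.0875
gripper_force: 0.0
```

Run:
```python
from h import *
s=ctrl.state();C=cal('wrist');im=ctrl.capture('wrist');R=np.array(s['tool_rot'])
print(s['ee_pos'],s['finger_gap'])
m=masks(im)['blue'].astype(np.uint8);m=cv2.morphologyEx(m,cv2.MORPH_OPEN,np.ones((3,3)))
P=unproj(C,np.argwhere(m)[:,::-1],.044);b=cv2.boxPoints(cv2.minAreaRect((P*1000).astype(np.float32)));print(b.round(1).tolist())
T=(np.c_[P,np.full(len(P),.044)]-s['ee_pos'])@R;print('tool x max %.4f, y range %.4f %.4f'%(T[:,0].max(),T[:,1].min(),T[:,1].max()))
print('yaw',np.arctan2(R[1,0],R[0,0]))
```

```text
[0.44744514 0.24890368 0.11578146] 0.0875489709370718
[[385.1000061035156, 256.8999938964844], [411.5, 202.6999969482422], [501.20001220703125, 246.1999969482422], [474.8999938964844, 300.5]]
tool x max 0.0472, y range -0.0345 0.0260
yaw 0.45367495698975663
```

arm_command --series '[[[1,-0.001,-0.004,0.026,0],[1,0,0,0.026,0],[1,0,0,0.026,0],[1,0,0,0.025,0],[-1,0,0,0,0],[-1,0,0,0,0],[-1,0,0,0,0],[-1,0,0,0,0],[-1,0,0,0,0],[-1,0,0,0,0]]]'

```text
clock: 12.67
ee_pos: [0.4454, 0.2526, 0.0142]
tool_rot: [[0.901, 0.435, 0.003], [0.435, -0.901, 0.001], [0.003, 0.0, -1.0]]
force: [-0.6, -0.5, 7.9]
finger_gap: 0.0602
gripper_force: 30.0
```

arm_command --series '[[[-1,0,0,0,0.86],[-1,0,0,0,0.86],[-1,0,0,0,0.86],[-1,0,0,0,0.86],[-1,0,0,0,0.86],[-1,0,0,0,0.86],[-1,0.015,0.0101,0,0],[-1,0.015,0.0101,0,0],[-1,0.015,0.0101,0,0],[-1,0.015,0.0101,0,0]]]'

```text
clock: 13.5
ee_pos: [0.5041, 0.2137, 0.0143]
tool_rot: [[1.0, 0.002, 0.0], [0.002, -1.0, 0.003], [0.0, -0.003, -1.0]]
force: [-5.0, 4.9, 8.8]
finger_gap: 0.0601
gripper_force: 30.0
```

arm_command --series '[[[-1,0.015,0.0101,0,0],[-1,0.015,0.0101,0,0],[-1,0.015,0.0101,0,0],[-1,0.015,0.0101,0,0],[-1,0,0,0,0]]]'

```text
clock: 13.92
ee_pos: [0.5681, 0.1694, 0.0142]
tool_rot: [[1.0, -0.004, 0.005], [-0.004, -1.0, 0.001], [0.005, -0.001, -1.0]]
force: [4.6, -2.9, 7.8]
finger_gap: 0.0598
gripper_force: 30.0
```

Run:
```python
from h import *
s=ctrl.state();print(s['ee_pos'])
C=cal('wrist');im=ctrl.capture('wrist');cv2.imwrite('pics/w7.png',im[:,:,::-1])
m=masks(im)['blue'];m[:120]=0;print('front edge',[unproj(C,[u,np.where(m[:,u])[0].min()-.5],.044)[0].round(4) for u in(220,240,270,290)])
y=masks(im)['yellow'];y[180:]=0;y=y.astype(np.uint8);N,l,st,ce=cv2.connectedComponentsWithStats(y)
for j in range(1,N):
    if st[j,4]>100: print(ce[j].round(1),st[j],unproj(C,ce[j],.03).round(4))
```

```text
[0.56810614 0.16941546 0.01424995]
front edge [array([0.6166, 0.1869]), array([0.6166, 0.1768]), array([0.6165, 0.1617]), array([0.6165, 0.1516])]
[457.4 154.3] [437 141  75  39 474] [[0.6201 0.0577]]
```

Run:
```python
from h import *
C=cal('wrist');im=cv2.imread('pics/w7.png')[:,:,::-1].copy()
h=cv2.cvtColor(im,cv2.COLOR_RGB2HSV)
b=((h[...,0]>14)&(h[...,0]<32)&(h[...,1]>90)&(h[...,2]>130)).astype(np.uint8);b[175:]=0
N,l,st,ce=cv2.connectedComponentsWithStats(b)
for j in range(1,N):
    if st[j,4]>100: print(st[j],unproj(C,[st[j,0]+st[j,2]/2-.5,st[j,1]+st[j,3]/2],.03).round(4))
print(h[60:160:8,255].tolist())
```

```text
[ 238   80   29   67 1887] [[0.6416 0.1713]]
[ 430   80   82   95 4008] [[0.6339 0.0538]]
[[16, 25, 225], [15, 25, 225], [14, 28, 222], [25, 123, 254], [25, 124, 254], [25, 123, 254], [25, 124, 254], [25, 124, 254], [25, 124, 254], [25, 125, 254], [25, 126, 254], [15, 27, 226], [14, 29, 166]]
```

arm_command --series '[[[-1,0.005,0,0,0],[-1,0.004,0,0,0],[-1,0.003,0,0,0],[-1,0.002,0,0,0],[-1,0,0,0,0]]]'

```text
clock: 14.38
ee_pos: [0.5755, 0.1718, 0.0141]
tool_rot: [[1.0, 0.001, -0.004], [0.001, -1.0, -0.001], [-0.004, 0.001, -1.0]]
force: [-10.3, -1.2, 16.0]
finger_gap: 0.0596
gripper_force: 30.0
```

arm_command --series '[[[-1,0.002,0,0,0],[-1,0.002,0,0,0],[-1,0,0,0,0]]]'

```text
clock: 14.63
ee_pos: [0.5798, 0.1723, 0.0141]
tool_rot: [[1.0, 0.001, -0.003], [0.001, -1.0, -0.0], [-0.003, 0.0, -1.0]]
force: [-9.7, -0.4, 14.1]
finger_gap: 0.0595
gripper_force: 30.0
```

arm_command --series '[[[-1,0.002,0,0,0],[-1,0.002,0,0,0],[-1,0,0,0,0]]]'

```text
clock: 14.88
ee_pos: [0.5812, 0.1724, 0.0139]
tool_rot: [[1.0, 0.001, -0.008], [0.001, -1.0, -0.001], [-0.008, 0.001, -1.0]]
force: [-15.9, -1.3, 21.1]
finger_gap: 0.0597
gripper_force: 30.0
```

arm_command --series '[[[-1,-0.002,0,0,0],[1,0,0,0,0],[1,0,0,0,0],[1,0,0,0,0],[1,0,0,-0.03,0],[1,0,0,-0.038,0],[1,0,0,-0.038,0],[1,0,0.02,-0.035,0],[1,0,0.02,-0.035,0],[1,0,0.02,-0.035,0]]]'

```text
clock: 15.72
ee_pos: [0.5839, 0.1107, 0.2254]
tool_rot: [[1.0, 0.001, 0.0], [0.001, -1.0, 0.0], [0.0, -0.0, -1.0]]
force: [1.5, -0.2, 0.1]
finger_gap: 0.0877
gripper_force: 0.0
```

arm_command --series '[[[1,-0.015,0.02,-0.03,0],[1,-0.015,0.02,-0.03,0],[1,-0.015,0.02,-0.03,0],[1,-0.015,0.01,0,0],[1,0,0,0,0],[1,0,0,0,0]]]'

```text
clock: 16.22
ee_pos: [0.524, 0.0408, 0.3139]
tool_rot: [[1.0, -0.002, 0.001], [-0.002, -1.0, -0.0], [0.001, 0.0, -1.0]]
force: [-0.3, 0.2, 0.6]
finger_gap: 0.0877
gripper_force: 0.0
```

Run:
```python
from h import *
s=ctrl.state();print(s['clock'],s['ee_pos'],s['force'])
C=cal('wrist');im=ctrl.capture('wrist')
cv2.imwrite('pics/w8.png',im[:,:,::-1])
for n,m in masks(im).items():
    m=cv2.morphologyEx(m.astype(np.uint8),cv2.MORPH_OPEN,np.ones((5,5)));N,l,st,_=cv2.connectedComponentsWithStats(m);i=1+st[1:,4].argmax()
    P=unproj(C,np.argwhere(l==i)[:,::-1],.044)*1000;print(n,st[i],cv2.minAreaRect(P.astype(np.float32)))
print('scene',tins('scene'))
```

```text
16.2167 [0.52401437 0.04075519 0.31388146] [-0.31385302  0.17320931  0.59770086]
red [ 314  100   42   65 2467] ((576.65576171875, -85.72003173828125), (60.40981674194336, 98.76529693603516), 89.86723327636719)
yellow [235 137  14  28 301] ((549.155029296875, 61.420204162597656), (20.82615089416504, 43.34380340576172), 88.82689666748047)
blue [ 150  100   42   65 2487] ((577.2548828125, 171.84451293945312), (60.90312576293945, 98.76168060302734), 89.8664321899414)
scene {'red': (array([ 0.5848, -0.0863]), 0.005, (104, 58), 525), 'yellow': (array([0.5833, 0.0424]), 0.013, (100, 61), 513), 'blue': (array([0.5863, 0.1714]), -0.028, (105, 61), 521)}
```

View pics/w8.png

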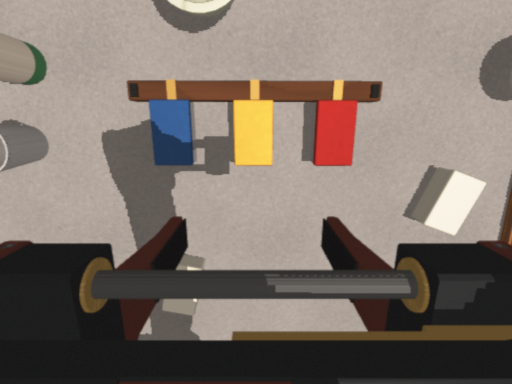

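The final picture shows the three tins square against the rail at the bands: blue (172,132), yellow (253,132) and red (335,132), under bands at columns 171, 255 and 338. They are about 1–2 mm off along the rail, and nothing else has been disturbed.

```bash
python3 -c "
from station import ctrl
print(ctrl.hand_in())"
```

```text
the job is handed in; nothing more can be done
None
```

The blue, yellow and red tins stand at the left, middle and right bands, square and against the rail, about 1–2 mm off along it; the job was handed in at about 16 s (no verdict was returned).

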